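# Lock the strap clamp of a lunch tin

### The job

Lock the lunch tin's lid with its clamp, using light fingertip pushes only: push the upright steel strap over until it lies flat across the lid, then push the dark cam lever down flat on top of the strap's end. Do not push the lever down before the strap is over, do not lift or tip the tin or shove it about, and leave the things beside it where they stand. Finish clear of everything.

Things in the scene. Friction and masses are not known exactly. Their poses are not given: they have to be found in the camera images.
- food_tin: Closed aluminium lunch tin, 152 mm (its x) by 107 mm (its y) and 48 mm high, filled, 1.5 kg, standing loose on the worktop; its lid stays shut. Origin: centre of its underside; z up. The strap is hinged on its +y long wall, the cam lever on its -y long wall, both at the middle (x = 0 of the tin); both swing in the tin's y-z plane.
- strap (a joint): Angle of the bright steel strap (flat bar 26 mm wide, 4 mm thick, 118 mm long from hinge to free end), rad. 0 = lying flat over the lid, pointing to the tin's -y, its top 55 mm above the worktop; 1.57 = upright; 2.0 = stop, leaning back beyond the tin's +y side. Starts at 1.65 to 1.85. It turns stiffly (about 0.07 N m of friction, about 1 N at its middle) and stays where it is left.
- strap_hinge (a point): Hinge axis of the strap: 58 mm from the tin's centre towards +y, 53 mm above the tin's underside. The axis runs along the tin's x.
- strap_tip (a point): Free end of the strap, 118 mm from the hinge, in the middle of its width.
- cam_lever (a joint): Angle of the dark steel cam lever (handle plate 22 mm wide, 5 mm thick, reaching 61 mm from its pivot), rad. 0 = pushed down, handle lying on the strap's end and pointing to the tin's +y, its top 63 mm above the worktop (65 mm at the rolled free end); 1.57 = upright. Starts at 1.3 to 1.5, standing up out of the strap's way. It turns stiffly (about 0.07 N m of friction) and stays where it is left.
- lever_pivot (a point): Pivot axis of the cam lever: 70 mm from the tin's centre towards -y, 50 mm above the tin's underside, parallel to the tin's x. The plate's centre line lies 10.5 mm off this axis: above it when the lever is down, on the side away from the lid when the lever is up.
- lever_tip (a point): Free end of the lever's handle, in the middle of the plate, 62 mm from the pivot axis.
- spice: Bystander: small glass jar with a dark lid, 48 mm wide, 70 mm high; origin at the centre of its underside. Loose.
- can: Bystander: low round food can, 86 mm wide, 40 mm high; origin at the centre of its underside. Loose.
- cup: Bystander: small black cup, 60 mm wide, 58 mm high; origin at the centre of its underside. Loose.
Not all that is in view belongs to the job. Leave any blue or red look-alike of the food_tin alone.

How it is judged:
On the way, in this order (a step that is already met when the one before it is completed fails the run):
1. the strap lies flat across the lid, the lever still up (value of joint strap below 0.08 rad and value of joint cam_lever above 0.6 rad), for 0.1 s.
2. the cam lever is pushed down flat (value of joint cam_lever below 0.1 rad and value of joint strap below 0.08 rad), for 0.2 s.
At the end, for the whole second after the job is handed in: The strap lies flat on the lid (within 0.08 rad), the cam lever is down flat on it (within 0.1 rad), the tin stands level and at rest within 40 mm of where it stood, and the jar, can and cup stand within 25 mm of their places (all of step 2 and distance of food_tin from where it was at the start of the episode below 0.04 m and angle between food_tin's own z axis and vertical below 0.05 rad and height (world z) of food_tin below 0.006 m and linear speed of food_tin below 0.02 m/s and distance of each of spice, can, cup from where it was at the start of the episode below 0.025 m and angle between each of spice, can, cup's own z axis and vertical below 0.15 rad); the robot touches nothing.
It fails at once if the lever was pushed down before the strap was over (value of joint cam_lever below 0.6 rad and value of joint strap above 0.2 rad).
It fails at once if the tin was lifted or tipped (height (world z) of food_tin above 0.012 m or angle between food_tin's own z axis and vertical above 0.15 rad).
It fails at once if the tin was shoved about (distance of food_tin from where it was at the start of the episode above 0.05 m).
It fails at once if strap or lever was pinched or forced (over 40 N) (contact force between the fingers and strap above 40 N or contact force between the fingers and cam_lever above 40 N).
It fails at once if a thing beside the tin was knocked or lifted (distance of any of spice, can, cup from where it was at the start of the episode above 0.03 m).
It also fails if it takes over 48 s, if anything falls off the work surface, if the arm or the gripper's body presses on something with over 40 N, if the wrist force passes 120 N, or if a joint passes its speed limit or range.

### The arm

A 6-joint arm with a two-finger parallel gripper is mounted at the origin on a cart in front of the work surface, level with it; the furniture and walls round the work are solid. World frame = base frame: x ahead of the robot, y to its left, z up, the work surface at z = 0. Lengths are in m, angles in rad, forces in N, time in s.
With the tool pointing down it reaches from about 0.25 to 0.775 m from the base axis. Payload 4 kg.
Tool frame: the origin (TCP) lies at the very end of the fingers, on their centre line; the grasp point (between the pads) lies ctrl.pinch_z behind it (ctrl.pinch_z is the distance from the TCP to the grasp point, in m); x points along the fingers, z is the direction in which the jaws open and shut, and the axes are right-handed (so a half turn about x gives the same grasp; the last joint's range is limited). The gripper opens to 94 mm and grips with 3 to 60 N. Pads are 16 mm wide; open, the fingers measure 119 mm over their backs; the gripper's body (75 mm by 177 mm) begins 78 mm behind the grasp point.
Start: joints at [-1.25, 0.087, 1.371, -0, 1.684, -0.103], TCP at [0.226, -0.501, 0.206] pointing down, gripper open.
Joint ranges: [-3.1, 3.1], [-0.76, 2.03], [0.27, 2.55], [-1.08, 4.22], [0.17, 2.65], [-2.57, 2.57]. Speed limits (rad/s): [2.79, 2.79, 3.14, 3.14, 3.14, 3.14].

### API

Orientations are given as [roll, pitch, yaw] about the fixed x, y, z axes, in that order (R = Rz(yaw) Ry(pitch) Rx(roll)).
In Python, from bench import ctrl gives the robot as it stands.
- The arm moves only by the shell command python3 -m crank 'ROWS'. ROWS is JSON, a list of rows, each an object with "linear": the shift along the tool's x, y, z in m, a list of three; "spin": the turn about the tool's x in rad; "gripper": the gripper's target within -1 to 1 (fully open at 1, half-way at 0, shut at -1). A call has 1 to 20 rows; each row is the pose to reach, as a shift and turn from the pose commanded when the call began, along the tool's axes at that moment; what a row does not reach only later rows make up. A row lasts 1/10 s, in which the tool goes at most 50 mm and 8.59 degrees, less where a joint would pass 70% of its speed; a pose out of reach is approached as far as the arm can. A call with a gripper value outside its range is refused whole. The fingers move at their own pace and stop on an object; the grip force is fixed at half the most. Time passes only in rows, so rows that repeat a pose let the fingers close. It gives the time, the measured TCP pose, the force and the opening at its end, in the units of the state.
- ctrl.observe(): the state, without advancing time (a new reading comes with each control period).
- ctrl.grab_frame(name): name is "scene" or "side" or "wrist"; returns the picture (400x640x3 uint8, blue, green, red); there is no depth.
- ctrl.camera_params(name): a dict with "camera_matrix" (3x3 intrinsics, pixels), "T" (4x4, takes a point from camera to world coordinates). Camera axes: x right, y down, z forward; pixel columns grow to the right and rows downward; lengths in m; the calibration is good to about 2 mm. A picture is of the moment at which its call begins: read the wrist's pose just before it. camera_params takes no time and is no camera call; for the wrist camera it gives the pose at the moment of the call.
- ctrl.finish_job(): hands the job in, once; it reports no verdict.
Trained networks look in the newest picture that a camera, given by its name, has taken for a name from the list of things; names that differ only in an ending like _2 or _b are one class to them, and where a whole thing is asked for, a point or a joint stands for the part that bears it (a point fixed in the world has none). Each returns a list of dicts, best first, with "conf" (0 to 1); they miss things now and then, are a little off and sometimes report something else, mostly with a low value. They report only what shows in the picture. A call takes as long as a camera call. They do not tell look-alikes from the thing itself.
- ctrl.search_frame(camera, target): "box" ([left, top, right, bottom] in pixels, round what is visible of it).
- ctrl.trace(camera, target): "region" (400x640 bool, what is visible of it) and "box" ([left, top, right, bottom] in pixels, round what is visible of it).
- ctrl.mark_of(camera, target): "uv" ([column, row] in pixels: a listed point, or the origin of a listed thing).
The state is a dict: "time": time; "qpos": joint angles; "joint_velocities": joint speeds; "joint_efforts": joint torques, N m; "position": TCP position; "tool_rot": TCP orientation; "wrist_force": force on the tool from outside, world axes, zero at the start; "wrist_torque": the same for the moment, N m; "gripper_width": opening from 0.0 (shut) to 1.0 (fully open).
Only numpy, scipy, OpenCV 4.12 (cv2) and the standard library are available. Lean on these libraries where they do the work, as an engineer would, in place of code of your own. Each camera call takes 0.05 s, during which the arm holds its last target.

## Working session

There is one attempt and no reset: what is moved stays moved. The work goes in short steps, Python scripts to look and compute and a shell command to move; the robot and the scene stay as the last step left them, time stands still between calls to the robot, and variables do not carry over. Pictures are saved under pics/ and viewed, and the job is handed in when it is done.

```bash
ls; mkdir -p pics; python3 - <<'E'
from bench import ctrl
import cv2
print(ctrl.observe())
print(ctrl.pinch_z)
for n in ["scene","side","wrist"]:
    im=ctrl.grab_frame(n); cv2.imwrite(f"pics/{n}0.png",im)
    p=ctrl.camera_params(n); print(n,p)
    if n!="wrist":
        for t in ["food_tin","strap_hinge","strap_tip","lever_pivot","lever_tip","spice","can","cup"]:
            print(t,[(round(d["conf"],2),[round(float(v)) for v in d["uv"]]) for d in ctrl.mark_of(n,t)])
print(ctrl.observe()["time"])
E
```

```text
pics
{'time': 0.0, 'qpos': array([-1.25008272e+00,  8.79469725e-02,  1.37219798e+00,  1.79700841e-05,
        1.68362263e+00, -1.03115281e-01]), 'joint_velocities': array([-0.00027892, -0.00082848, -0.00042455,  0.00059771,  0.00061163,
       -0.00041934]), 'joint_efforts': array([ 1.97382273e-03, -3.40170550e+01, -3.02427328e+01,  7.21273036e-02,
        3.28494329e-02, -1.76642443e-04]), 'position': array([ 0.22601269, -0.50082562,  0.20433713]), 'tool_rot': array([3.03026569, 1.56862133, 1.88330025]), 'wrist_force': array([-0.09343139,  0.06461637, -0.53005659]), 'wrist_torque': array([ 0.00979137,  0.01537926, -0.00147209]), 'gripper_width': 0.9959806032954042}
0.0188
scene {'camera_matrix': array([[502.95126675,   0.        , 325.56476054],
       [  0.        , 502.95126675, 196.84856647],
       [  0.        ,   0.        ,   1.        ]]), 'T': array([[-0.65299725, -0.37706515,  0.65682301, -0.24621744],
       [-0.75702402,  0.29912157, -0.58089665,  0.73612691],
       [ 0.02256595, -0.87655471, -0.48077294,  0.62896917],
       [ 0.        ,  0.        ,  0.        ,  1. 
[... 984 characters left out ...]
73]), (0.6, [278, 201]), (0.48, [313, 167])]
lever_pivot [(0.58, [437, 195]), (0.57, [280, 199]), (0.54, [311, 166])]
lever_tip [(0.75, [278, 177]), (0.57, [325, 169]), (0.43, [414, 186])]
spice [(0.62, [310, 262])]
can [(0.72, [333, 227])]
cup [(0.57, [222, 232])]
wrist {'camera_matrix': array([[311.28321142,   0.        , 322.7487935 ],
       [  0.        , 311.28321142, 197.82168319],
       [  0.        ,   0.        ,   1.        ]]), 'T': array([[ 0.4105777 , -0.87964797, -0.24009458,  0.29471674],
       [-0.91182431, -0.39653279, -0.10648084, -0.47017278],
       [-0.00153972,  0.26264273, -0.96489192,  0.38325848],
       [ 0.        ,  0.        ,  0.        ,  1.        ]])}
0.95
```

View pics/scene0.png

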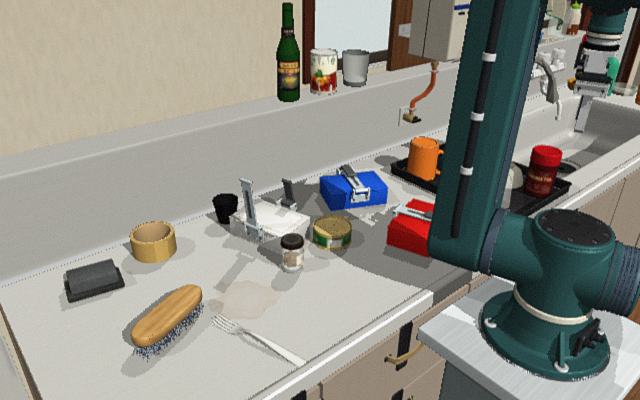

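View pics/side0.png

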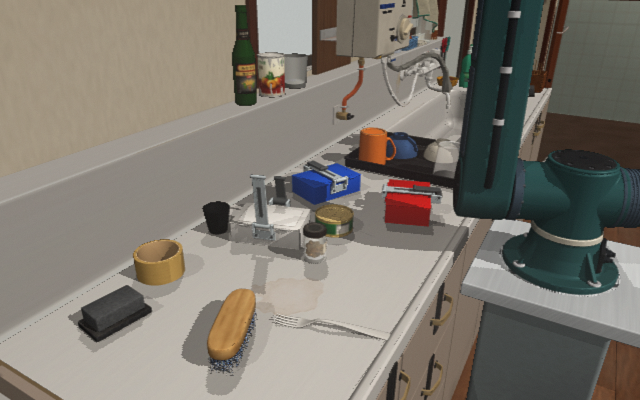

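```bash
python3 -c "
import cv2
a=cv2.imread('pics/scene0.png')[130:300,190:480];cv2.imwrite('pics/sc_crop.png',cv2.resize(a,None,fx=2.75,fy=2.75,interpolation=2))
a=cv2.imread('pics/side0.png')[130:300,190:480];cv2.imwrite('pics/si_crop.png',cv2.resize(a,None,fx=2.75,fy=2.75,interpolation=2))
"
```

```text
(no output)
```

View pics/sc_crop.png

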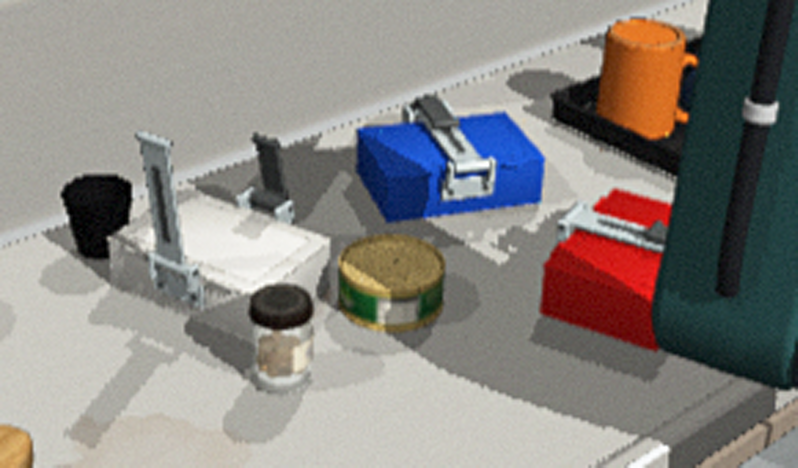

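View pics/si_crop.png

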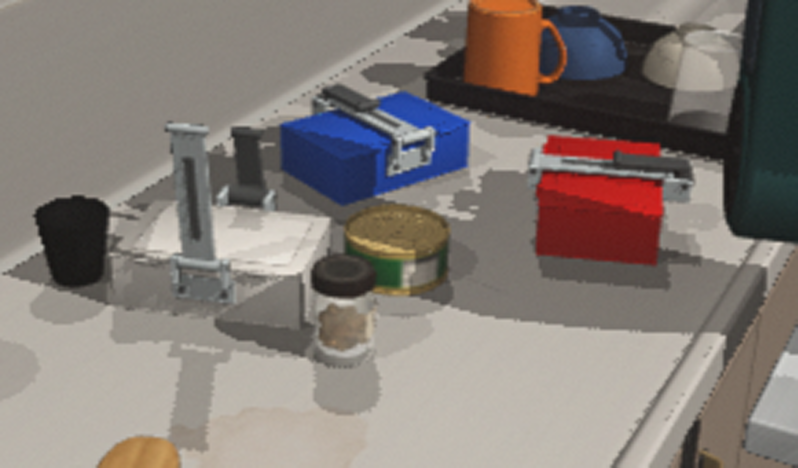

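The silver tin, around (270,220) in scene and (275,220) in side, is the job: it is aluminium, its strap is up and its dark lever is up. The blue tin at (352,190) and the red one at (420,230) are look-alikes with their clamps shut, so I leave them. Next I fit the tin's pose.

```bash
cat > h.py <<'E'
import numpy as np
from scipy.optimize import least_squares
from bench import ctrl
def proj(n,p,P):
    c=P[n]; T=np.linalg.inv(c["T"]); q=T[:3,:3]@np.asarray(p)+T[:3,3]; u=c["camera_matrix"]@q
    return u[:2]/u[2]
def tri(uvs,P):
    r=lambda p: np.concatenate([proj(n,p,P)-uv for n,uv in uvs])
    s=least_squares(r,[0.5,0.0,0.05]); return s.x,np.abs(s.fun).max()
def tinpts(v):
    x,y,a,s,l=v
    c,n=np.cos(a),np.sin(a)
    W=lambda yy,zz:np.array([x-n*yy,y+c*yy,zz])
    # lever: along dir (cos l, sin l) in (+y,z), offset 10.5 perpendicular: down->above, up->-y
    ly=-.070+.061*np.cos(l)-.0105*np.sin(l); lz=.050+.061*np.sin(l)+.0105*np.cos(l)
    return dict(food_tin=W(0,0),strap_hinge=W(.058,.053),strap_tip=W(.058-.118*np.cos(s),.053+.118*np.sin(s)),
      lever_pivot=W(-.070,.050),lever_tip=W(ly,lz))
E
python3 - <<'E'
from h import *
P={n:ctrl.camera_params(n) for n in("scene","side")}
S={"scene":dict(food_tin=(270,234),strap_hinge=(250,224),strap_tip=(248,183),lever_tip=(289,175)),
"side":dict(food_tin=(268,233),strap_hinge=(258,223),strap_tip=(261,173),lever_pivot=(280,199),lever_tip=(278,177))}
B=dict(spice=((291,266),(310,262)),can=((330,237),(333,227)),cup=((227,220),(222,232)))
for k in S["scene"]: print(k,tri([("scene",S["scene"][k]),("side",S["side"][k])],P))
for k,(a,b) in B.items(): print(k,tri([("scene",a),("side",b)],P))
f=lambda v:np.concatenate([proj(n,tinpts(v)[k],P)-uv for n in S for k,uv in S[n].items()])
for a0 in(-1.5,-.5,.5,1.5,3):
  s=least_squares(f,[.5,.2,a0,1.7,1.4],loss="soft_l1"); print(s.x,s.cost,np.abs(s.fun).max())
E
```

```text
food_tin (array([ 0.57428909,  0.18037744, -0.00951865]), np.float64(0.9819713936532821))
strap_hinge (array([0.55054279, 0.24709458, 0.05405509]), np.float64(0.5919848292923859))
strap_tip (array([0.52396254, 0.26307366, 0.17307647]), np.float64(2.3959889506435843))
lever_tip (array([0.59738971, 0.1041642 , 0.10233383]), np.float64(2.3609464036392183))
spice (array([ 0.44684498,  0.21532044, -0.01925243]), np.float64(1.9067115859800197))
can (array([0.45301537, 0.10085222, 0.00624765]), np.float64(0.9560215454020522))
cup (array([0.65466362, 0.2441689 , 0.00735685]), np.float64(1.6598931108388797))
[0.56281327 0.18965996 0.2892609  1.61398985 1.51155498] 19.79452604070842 6.872768815207593
[0.56281328 0.18966    0.28925916 1.61398763 1.51155269] 19.794526052365267 6.872831088428313
[0.56281324 0.18965988 0.28926378 1.61399352 1.51155873] 19.794526025167595 6.872666097365908
[0.56281327 0.18965996 0.28926085 1.6139898  1.51155488] 19.794526040991983 6.8727703702091105
[0.56281327 0.18965996 6.57244611 1.61398973 1.51155483] 19.794526041307854 6.872772228797913
```

```bash
cat >> h.py <<'E'
from scipy.spatial.transform import Rotation as Rn
def tool():
    o=ctrl.observe(); return o,Rn.from_euler("xyz",o["tool_rot"]).as_matrix()
def boxpts(v):
    x,y,a=v[:3];c,n=np.cos(a),np.sin(a)
    return [np.array([x+c*i-n*j,y+n*i+c*j,k]) for k in(0,.048) for i,j in((-.076,-.0535),(.076,-.0535),(.076,.0535),(-.076,.0535))]
def overlay(im,n,v,P):
    import cv2
    q=[tuple(int(round(t)) for t in proj(n,p,P)) for p in boxpts(v)]
    for a,b in[(0,1),(1,2),(2,3),(3,0),(4,5),(5,6),(6,7),(7,4),(0,4),(1,5),(2,6),(3,7)]: cv2.line(im,q[a],q[b],(0,255,0),1)
    T=tinpts(v);g=lambda k:tuple(int(round(t)) for t in proj(n,T[k],P))
    cv2.line(im,g("strap_hinge"),g("strap_tip"),(0,0,255),1);cv2.line(im,g("lever_pivot"),g("lever_tip"),(255,0,255),1)
    return im
E
python3 - <<'E'
from h import *; import cv2
P={n:ctrl.camera_params(n) for n in("scene","side")}
v=[0.5628,0.1897,.289,1.7,1.45]
c=[cv2.resize(overlay(cv2.imread(f"pics/{n}0.png"),n,v,P)[140:280,190:350],None,fx=2.5,fy=2.5) for n in P]
cv2.imwrite("pics/ov.png",np.hstack(c))
o,R=tool();print(R.round(3),o["position"])
d=np.array([.50,.12,.32])-o["position"];print(R.T@d)
E
```

```text
[[ 0.     0.912  0.411]
 [-0.     0.411 -0.912]
 [-1.    -0.     0.   ]] [ 0.22618169 -0.50137478  0.20553346]
[-0.11453598  0.5051199  -0.45378527]
```

View pics/ov.png

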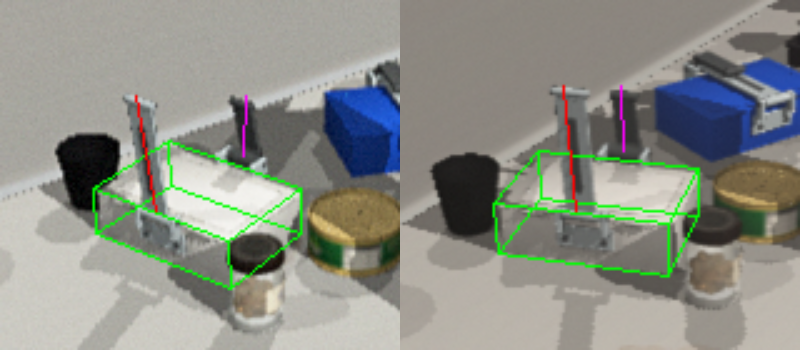

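```bash
python3 -m crank '[{"linear":[-0.11,0.0,-0.04],"spin":-0.14,"gripper":-1},{"linear":[-0.11,0.03,-0.08],"spin":-0.28,"gripper":-1},{"linear":[-0.115,0.08,-0.11],"spin":-0.42,"gripper":-1},{"linear":[-0.115,0.12,-0.14],"spin":-0.56,"gripper":-1},{"linear":[-0.115,0.16,-0.17],"spin":-0.7,"gripper":-1},{"linear":[-0.115,0.20,-0.20],"spin":-0.84,"gripper":-1},{"linear":[-0.115,0.24,-0.23],"spin":-0.98,"gripper":-1},{"linear":[-0.115,0.28,-0.26],"spin":-1.12,"gripper":-1},{"linear":[-0.115,0.32,-0.29],"spin":-1.26,"gripper":-1},{"linear":[-0.115,0.36,-0.32],"spin":-1.38,"gripper":-1},{"linear":[-0.115,0.40,-0.35],"spin":-1.436,"gripper":-1},{"linear":[-0.115,0.43,-0.38],"spin":-1.436,"gripper":-1},{"linear":[-0.115,0.46,-0.41],"spin":-1.436,"gripper":-1},{"linear":[-0.115,0.49,-0.43],"spin":-1.436,"gripper":-1},{"linear":[-0.115,0.505,-0.454],"spin":-1.436,"gripper":-1},{"linear":[-0.115,0.505,-0.454],"spin":-1.436,"gripper":-1},{"linear":[-0.115,0.505,-0.454],"spin":-1.436,"gripper":-1},{"linear":[-0.115,0.505,-0.454],"spin":-1.436,"gripper":-1}]'
python3 - <<'E'
from h import *; import cv2
o,R=tool();print(o["time"],o["position"],R.round(3).tolist(),o["gripper_width"])
P={"wrist":ctrl.camera_params("wrist")}
im=ctrl.grab_frame("wrist");cv2.imwrite("pics/w1.png",im)
for t in ["food_tin","strap_hinge","strap_tip","lever_pivot","lever_tip","spice","can","cup"]:
    print(t,[(round(d["conf"],2),[round(float(v)) for v in d["uv"]]) for d in ctrl.mark_of("wrist",t)])
np.save("w1T.npy",P["wrist"]["T"])
v=[0.5628,0.1897,.289,1.7,1.45]
cv2.imwrite("pics/w1o.png",overlay(im.copy(),"wrist",v,P))
E
```

```text
time: 2.75
position: [0.4996, 0.1192, 0.3207]
tool_rot: [-1.365, 1.57, -1.077]
wrist_force: [0.1, 0.7, 0.6]
gripper_width: 0.004
2.75 [0.49962933 0.11916296 0.32071221] [[0.0, -0.284, 0.959], [-0.001, 0.959, 0.284], [-1.0, -0.001, 0.0]] 0.003520001217300341
food_tin [(0.74, [203, 240]), (0.69, [374, 180]), (0.62, [373, 127])]
strap_hinge [(0.77, [228, 257]), (0.73, [378, 88]), (0.27, [298, 77])]
strap_tip [(0.92, [155, 264]), (0.76, [399, 62])]
lever_pivot [(0.81, [376, 180]), (0.72, [147, 259]), (0.43, [374, 127])]
lever_tip [(0.95, [184, 259]), (0.73, [384, 187])]
spice [(0.71, [299, 79])]
can [(0.63, [295, 170])]
cup [(0.87, [448, 127])]
```

View pics/w1o.png

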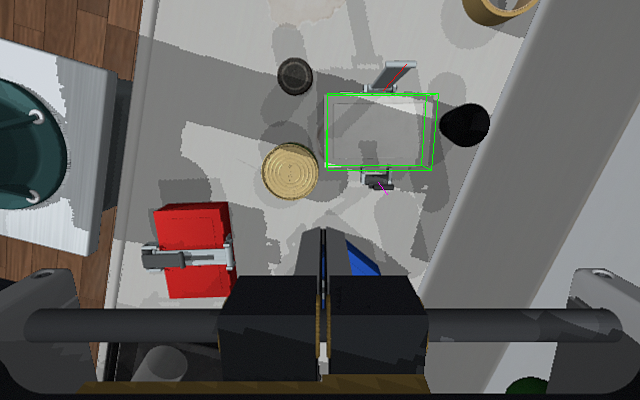

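```bash
python3 - <<'E'
from h import *; import cv2
P={n:ctrl.camera_params(n) for n in("scene","side","wrist")}
S={"scene":dict(strap_tip=(240,180),lever_tip=(287,179),strap_hinge=(252,226)),
"side":dict(strap_tip=(258,176),lever_tip=(279,177),strap_hinge=(261,223)),
"wrist":dict(food_tin=(373,127),strap_hinge=(379,88),strap_tip=(399,62),lever_pivot=(376,180),lever_tip=(384,187))}
f=lambda v:np.concatenate([proj(n,tinpts(v)[k],P)-uv for n in S for k,uv in S[n].items()])
s=least_squares(f,[.56,.19,.29,1.7,1.4],loss="soft_l1"); print(s.x,s.cost);print(s.fun.reshape(-1,2).round(1))
fw=lambda v:np.concatenate([proj("wrist",tinpts(v)[k],P)-uv for k,uv in S["wrist"].items()])
w=least_squares(fw,[.56,.19,.29,1.7,1.4]);print(w.x,w.fun.reshape(-1,2).round(1))
im=cv2.imread("pics/w1.png")
a=overlay(im.copy(),"wrist",s.x,P)
cv2.imwrite("pics/w1z.png",np.hstack([cv2.resize(i[40:210,300:460],None,fx=2.5,fy=2.5) for i in(im,a)]))
for n in("spice","can","cup"):pass
E
```

```text
[0.55746292 0.19182653 0.30401217 1.69637504 1.34958739] 10.889963855980673
[[ 5.2 -0.4]
 [-0.7  0.6]
 [ 0.6 -0.2]
 [-0.6 -0.8]
 [-0.4 -0.9]
 [ 1.3  2.2]
 [-1.1  2.3]
 [-0.  -0.7]
 [ 1.3 -0.5]
 [-0.1 -0.3]
 [ 0.   0.2]]
[0.55718357 0.1923099  0.31148338 1.68795865 1.35403059] [[-1.1  2. ]
 [-0.4 -1.1]
 [ 0.6  0. ]
 [ 0.2 -0.7]
 [ 0.3  0. ]]
```

View pics/w1z.png

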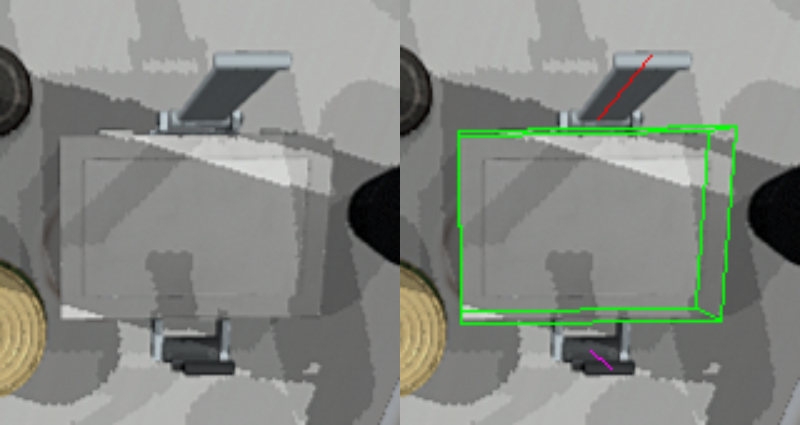

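```bash
python3 -m crank '[{"linear":[0,0.04,0.02],"spin":0,"gripper":-1},{"linear":[0,0.08,0.04],"spin":0,"gripper":-1},{"linear":[0,0.12,0.06],"spin":0,"gripper":-1},{"linear":[0,0.16,0.076],"spin":0,"gripper":-1},{"linear":[0.03,0.168,0.076],"spin":0,"gripper":-1},{"linear":[0.08,0.168,0.076],"spin":0,"gripper":-1},{"linear":[0.12,0.168,0.076],"spin":0,"gripper":-1},{"linear":[0.16,0.168,0.076],"spin":0,"gripper":-1},{"linear":[0.186,0.168,0.076],"spin":0,"gripper":-1},{"linear":[0.186,0.168,0.076],"spin":0,"gripper":-1},{"linear":[0.186,0.168,0.076],"spin":0,"gripper":-1}]'
cat > look.py <<'E'
from h import *; import cv2,sys
k=sys.argv[1]
o,R=tool();v=[.5575,.192,.295]
d=o["position"]-np.array([v[0],v[1],0]);print(o["time"],"u,lat,z",R[:,1]@d,R[:,2]@d,d[2],"F",o["wrist_force"].round(1))
ims=[cv2.resize(ctrl.grab_frame(n)[120:290,190:350],None,fx=2.5,fy=2.5) for n in("scene","side")]
cv2.imwrite(f"pics/{k}.png",np.hstack(ims))
E
python3 look.py a1
```

```text
time: 4.3
position: [0.5249, 0.3028, 0.1348]
tool_rot: [-2.646, 1.571, -2.357]
wrist_force: [-0.4, -0.3, 0.3]
gripper_width: 0.004
4.3 u,lat,z 0.11550029239545884 0.00028237668988716203 0.13481998609062 F [-0.4 -0.3  0.3]
```

View pics/a1.png

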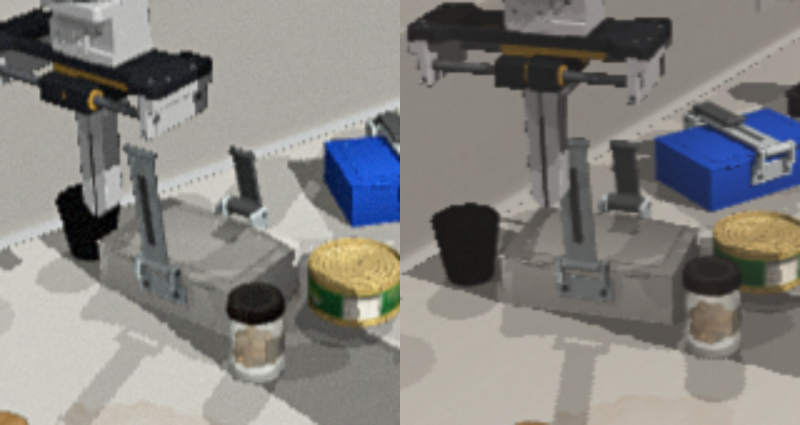

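```bash
python3 - <<'E'
from h import *
P={n:ctrl.camera_params(n) for n in("scene","side")}
v=[.5575,.192,.295,1.69,1.35]
for n,ox in(("scene",0),("side",400)):
    for nm,p in dict(tcp=[.5249,.3028,.1348],**tinpts(v)).items():
        q=proj(n,p,P);print(n,nm,((q[0]-190)*2.5+ox).round(),((q[1]-120)*2.5).round(), )
E
```

```text
scene tcp 103.0 208.0
scene food_tin 200.0 286.0
scene strap_hinge 156.0 264.0
scene strap_tip 138.0 148.0
scene lever_pivot 244.0 207.0
scene lever_tip 241.0 149.0
side tcp 550.0 202.0
side food_tin 604.0 286.0
side strap_hinge 580.0 263.0
side strap_tip 568.0 137.0
side lever_pivot 625.0 201.0
side lever_tip 622.0 140.0
```

```bash
python3 - <<'E'
from h import *;import cv2
ims=[cv2.resize(ctrl.grab_frame(n)[150:240,205:285],None,fx=5,fy=5,interpolation=0) for n in("scene","side")]
cv2.imwrite("pics/a2.png",np.hstack(ims))
for n in("scene","side"):
  for t in("strap_tip","strap_hinge"):print(n,t,[(round(d["conf"],2),[round(float(v)) for v in d["uv"]]) for d in ctrl.mark_of(n,t)])
E
```

```text
scene strap_tip [(0.66, [248, 180]), (0.62, [348, 171]), (0.56, [444, 221]), (0.15, [287, 173])]
scene strap_hinge [(0.65, [397, 208]), (0.58, [252, 230]), (0.49, [361, 190])]
side strap_tip [(0.83, [258, 174]), (0.56, [435, 195]), (0.54, [313, 165])]
side strap_hinge [(0.92, [260, 223]), (0.75, [388, 189]), (0.6, [341, 179])]
```

View pics/a2.png

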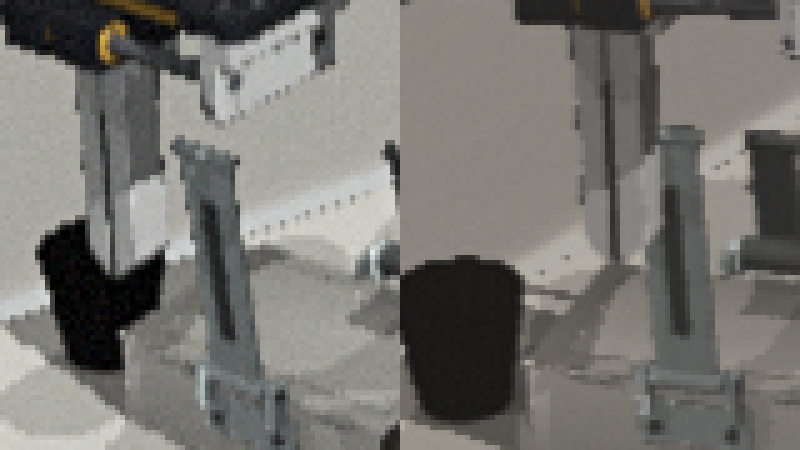

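```bash
python3 -m crank '[{"linear":[0,-0.02,0],"spin":0,"gripper":-1},{"linear":[0,-0.03,0],"spin":0,"gripper":-1},{"linear":[0,-0.036,0],"spin":0,"gripper":-1},{"linear":[0.001,-0.042,0],"spin":0,"gripper":-1},{"linear":[0.002,-0.0475,0],"spin":0,"gripper":-1},{"linear":[0.002,-0.053,0],"spin":0,"gripper":-1},{"linear":[0.003,-0.0585,0],"spin":0,"gripper":-1},{"linear":[0.004,-0.064,0],"spin":0,"gripper":-1},{"linear":[0.005,-0.069,0],"spin":0,"gripper":-1},{"linear":[0.006,-0.075,0],"spin":0,"gripper":-1},{"linear":[0.008,-0.08,0],"spin":0,"gripper":-1},{"linear":[0.011,-0.086,0],"spin":0,"gripper":-1},{"linear":[0.0135,-0.091,0],"spin":0,"gripper":-1},{"linear":[0.0135,-0.091,0],"spin":0,"gripper":-1}]'
python3 look.py a3
```

```text
time: 6.1
position: [0.5507, 0.2146, 0.1202]
tool_rot: [-2.571, 1.569, -2.283]
wrist_force: [-1.0, 0.1, 0.5]
gripper_width: 0.009
6.1 u,lat,z 0.023488876765985524 -0.00023708199628942836 0.12024462160369226 F [-1.   0.1  0.5]
```

View pics/a3.png

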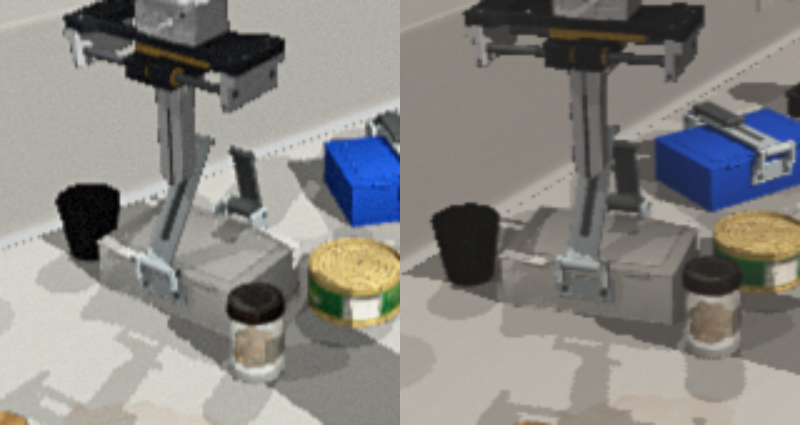

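```bash
python3 -m crank '[{"linear":[0.0035,-0.005,0],"spin":0,"gripper":-1},{"linear":[0.007,-0.01,0],"spin":0,"gripper":-1},{"linear":[0.011,-0.014,0],"spin":0,"gripper":-1},{"linear":[0.0155,-0.0185,0],"spin":0,"gripper":-1},{"linear":[0.02,-0.022,0],"spin":0,"gripper":-1},{"linear":[0.025,-0.0255,0],"spin":0,"gripper":-1},{"linear":[0.03,-0.0285,0],"spin":0,"gripper":-1},{"linear":[0.0355,-0.0315,0],"spin":0,"gripper":-1},{"linear":[0.04,-0.033,0],"spin":0,"gripper":-1},{"linear":[0.045,-0.0345,0],"spin":0,"gripper":-1},{"linear":[0.05,-0.0365,0],"spin":0,"gripper":-1},{"linear":[0.0545,-0.037,0],"spin":0,"gripper":-1},{"linear":[0.0585,-0.038,0],"spin":0,"gripper":-1},{"linear":[0.062,-0.038,0],"spin":0,"gripper":-1},{"linear":[0.065,-0.0385,0],"spin":0,"gripper":-1},{"linear":[0.065,-0.0385,0],"spin":0,"gripper":-1},{"linear":[0.065,-0.0385,0],"spin":0,"gripper":-1}]'
python3 look.py a4
```

```text
time: 7.9
position: [0.5616, 0.1787, 0.0559]
tool_rot: [-2.469, 1.571, -2.18]
wrist_force: [-0.1, 0.5, -0.7]
gripper_width: 0.008
7.9 u,lat,z -0.01392857356167301 0.00013942437834726454 0.055887969774248224 F [-0.1  0.5 -0.7]
```

View pics/a4.png

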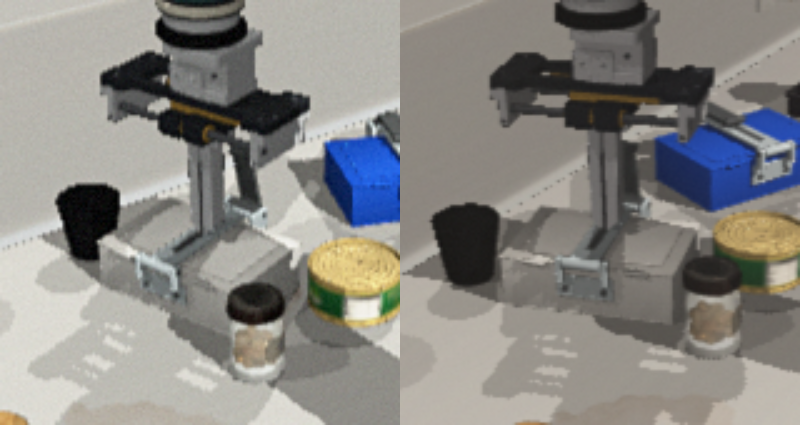

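```bash
python3 -m crank '[{"linear":[0.001,0,0],"spin":0,"gripper":-1},{"linear":[0.0015,0,0],"spin":0,"gripper":-1},{"linear":[0.002,0,0],"spin":0,"gripper":-1},{"linear":[0.002,0,0],"spin":0,"gripper":-1},{"linear":[0.002,0,0],"spin":0,"gripper":-1}]'
```

```text
time: 8.5
position: [0.5618, 0.1787, 0.0554]
tool_rot: [-0.26, 1.57, 0.029]
wrist_force: [-2.2, -0.7, 6.8]
gripper_width: 0.007
```

```bash
python3 -m crank '[{"linear":[-0.02,0,0],"spin":0,"gripper":-1},{"linear":[-0.06,0,0],"spin":0,"gripper":-1},{"linear":[-0.1,0,0],"spin":0,"gripper":-1},{"linear":[-0.1,-0.03,0],"spin":0,"gripper":-1},{"linear":[-0.1,-0.07,0],"spin":0,"gripper":-1},{"linear":[-0.1,-0.106,0],"spin":0,"gripper":-1},{"linear":[-0.07,-0.106,0],"spin":0,"gripper":-1},{"linear":[-0.042,-0.106,0],"spin":0,"gripper":-1},{"linear":[-0.042,-0.106,0],"spin":0,"gripper":-1},{"linear":[-0.042,-0.106,0],"spin":0,"gripper":-1}]'
python3 look.py b1; python3 - <<'E'
from h import *
P={n:ctrl.camera_params(n) for n in("scene","side")}
print({n:{t:[(round(d["conf"],2),[round(float(v)) for v in d["uv"]]) for d in ctrl.mark_of(n,t)] for t in("lever_tip","strap_tip","strap_hinge")} for n in P})
E
```

```text
time: 9.5
position: [0.5915, 0.0771, 0.0956]
tool_rot: [2.935, 1.569, -3.059]
wrist_force: [-0.2, -0.8, 0.7]
gripper_width: 0.005
9.5 u,lat,z -0.1197719922124079 -0.00027570299158796 0.0955781809472829 F [-0.2 -0.8  0.7]
{'scene': {'lever_tip': [(0.72, [287, 175]), (0.66, [427, 212]), (0.6, [352, 173]), (0.2, [228, 222])], 'strap_tip': [(0.81, [290, 207]), (0.59, [346, 167]), (0.52, [252, 227]), (0.5, [445, 223]), (0.41, [331, 242])], 'strap_hinge': [(0.81, [397, 206]), (0.73, [252, 225]), (0.48, [362, 192])]}, 'side': {'lever_tip': [(0.65, [324, 173]), (0.59, [335, 226]), (0.52, [276, 180]), (0.51, [410, 186])], 'strap_tip': [(0.69, [312, 166]), (0.68, [279, 199]), (0.47, [432, 193])], 'strap_hinge': [(0.95, [261, 224]), (0.68, [385, 188]), (0.65, [341, 179])]}}
```

View pics/b1.png

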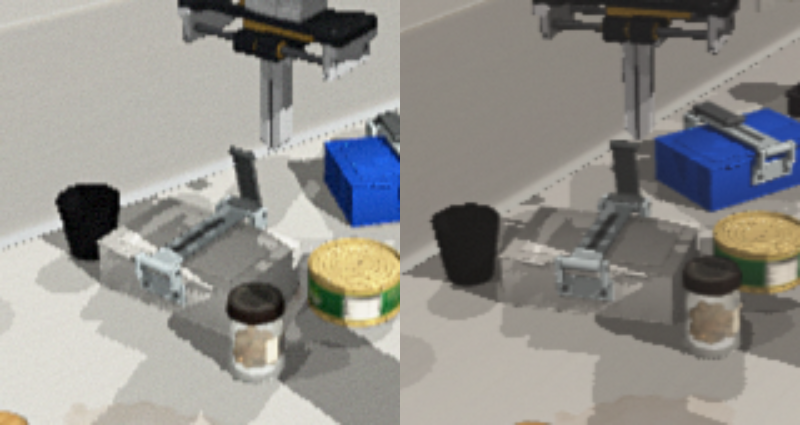

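```bash
python3 -m crank '[{"linear":[0,0.02,0],"spin":0,"gripper":-1},{"linear":[0,0.03,0],"spin":0,"gripper":-1},{"linear":[0,0.036,0],"spin":0,"gripper":-1},{"linear":[0,0.041,0],"spin":0,"gripper":-1},{"linear":[0,0.046,0],"spin":0,"gripper":-1},{"linear":[0.001,0.051,0],"spin":0,"gripper":-1},{"linear":[0.002,0.056,0],"spin":0,"gripper":-1},{"linear":[0.003,0.06,0],"spin":0,"gripper":-1},{"linear":[0.005,0.064,0],"spin":0,"gripper":-1},{"linear":[0.0075,0.068,0],"spin":0,"gripper":-1},{"linear":[0.0105,0.072,0],"spin":0,"gripper":-1},{"linear":[0.0135,0.0755,0],"spin":0,"gripper":-1},{"linear":[0.017,0.0785,0],"spin":0,"gripper":-1},{"linear":[0.0205,0.081,0],"spin":0,"gripper":-1},{"linear":[0.024,0.083,0],"spin":0,"gripper":-1},{"linear":[0.027,0.0845,0],"spin":0,"gripper":-1},{"linear":[0.0305,0.086,0],"spin":0,"gripper":-1},{"linear":[0.0305,0.086,0],"spin":0,"gripper":-1}]'
python3 look.py b2
```

```text
time: 11.7
position: [0.567, 0.16, 0.0648]
tool_rot: [2.354, 1.57, 2.643]
wrist_force: [0.4, 0.2, -0.4]
gripper_width: -0.001
11.7 u,lat,z -0.03334975885704655 -0.00012288626957460992 0.06476815808450151 F [ 0.4  0.2 -0.4]
```

View pics/b2.png

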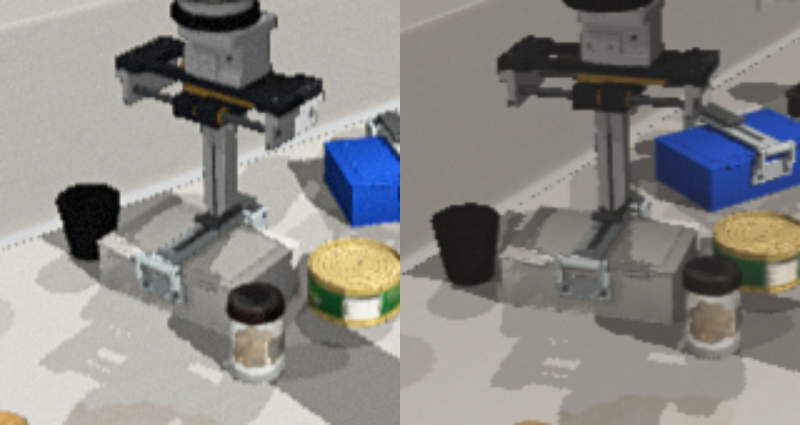

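Lever nearly down under the fingertip; press the last few mm.

```bash
python3 -m crank '[{"linear":[0.001,0,0],"spin":0,"gripper":-1},{"linear":[0.002,0,0],"spin":0,"gripper":-1},{"linear":[0.003,0,0],"spin":0,"gripper":-1},{"linear":[0.0035,0,0],"spin":0,"gripper":-1},{"linear":[0.0035,0,0],"spin":0,"gripper":-1},{"linear":[0.0035,0,0],"spin":0,"gripper":-1}]'
```

```text
time: 12.4
position: [0.5673, 0.16, 0.0634]
tool_rot: [0.756, 1.57, 1.045]
wrist_force: [-2.9, 0.4, 6.0]
gripper_width: 0.004
```

```bash
python3 -m crank '[{"linear":[0.001,0,0],"spin":0,"gripper":-1},{"linear":[0.0015,0,0],"spin":0,"gripper":-1},{"linear":[0.0015,0,0],"spin":0,"gripper":-1},{"linear":[0.0015,0,0],"spin":0,"gripper":-1}]'
python3 -m crank '[{"linear":[-0.02,0,0],"spin":0,"gripper":-1},{"linear":[-0.06,0,0],"spin":0,"gripper":-1},{"linear":[-0.1,0,0],"spin":0,"gripper":-1},{"linear":[-0.14,0,0],"spin":0,"gripper":-1},{"linear":[-0.18,-0.02,0],"spin":0,"gripper":-1},{"linear":[-0.22,-0.04,-0.03],"spin":0,"gripper":-1},{"linear":[-0.24,-0.06,-0.05],"spin":0,"gripper":-1},{"linear":[-0.24,-0.08,-0.06],"spin":0,"gripper":-1},{"linear":[-0.24,-0.08,-0.06],"spin":0,"gripper":-1},{"linear":[-0.24,-0.08,-0.06],"spin":0,"gripper":-1}]'
python3 look.py c1;python3 - <<'E'
from h import *; import cv2
im=ctrl.grab_frame("wrist")
P={n:ctrl.camera_params(n) for n in("scene","side","wrist")}
v=[.5575,.192,.295,0,0]
cv2.imwrite("pics/c2.png",overlay(im.copy(),"wrist",v,P)); cv2.imwrite("pics/c3.png",im)
for t in("lever_tip","strap_tip","strap_hinge","food_tin","spice","can","cup"):
    m={n:[[round(float(x)) for x in d["uv"]] for d in ctrl.mark_of(n,t)][:3] for n in P}
    print(t,m,[proj(n,tinpts(v)[t],P).round() for n in P] if t in tinpts(v) else "")
E
```

```text
time: 12.8
position: [0.5674, 0.1601, 0.0633]
tool_rot: [0.443, 1.569, 0.732]
wrist_force: [-4.1, -0.4, 11.2]
gripper_width: 0.005
time: 13.8
position: [0.5326, 0.0657, 0.2999]
tool_rot: [2.264, 1.57, 2.552]
wrist_force: [-0.7, -0.1, -0.1]
gripper_width: 0.003
13.8 u,lat,z -0.11387856825647363 -0.05986945648544233 0.2999321001437897 F [-0.7 -0.1 -0.1]
lever_tip {'scene': [[272, 209], [351, 174], [426, 210]], 'side': [[272, 210], [320, 169], [410, 185]], 'wrist': [[162, 229], [370, 94]]} [array([271., 210.]), array([272., 208.]), array([371.,  91.])]
strap_tip {'scene': [[447, 220], [346, 168], [286, 199]], 'side': [[434, 194], [281, 202], [310, 164]], 'wrist': [[131, 231], [370, 131]]} [array([285., 203.]), array([279., 201.]), array([369., 132.])]
strap_hinge {'scene': [[254, 225], [396, 206], [361, 193]], 'side': [[340, 180], [383, 190], [271, 238]], 'wrist': [[289, 242], [212, 225]]} [array([252., 226.]), array([262., 225.]), array([372.,  34.])]
food_tin {'scene': [[419, 238], [273, 237], [354, 198]], 'side': [[271, 234], [406, 212], [326, 189]], 'wrist': [[368, 86], [187, 212]]} [array([270., 234.]), array([271., 234.]), array([365.,  88.])]
spice {'scene': [[287, 201], [288, 205]], 'side': [[314, 258]], 'wrist': [[286, 33]]} 
can {'scene': [[329, 239]], 'side': [[334, 229]], 'wrist': [[282, 134]]} 
cup {'scene': [[225, 218]], 'side': [[219, 228]], 'wrist': [[453, 86]]}
```

View pics/c1.png

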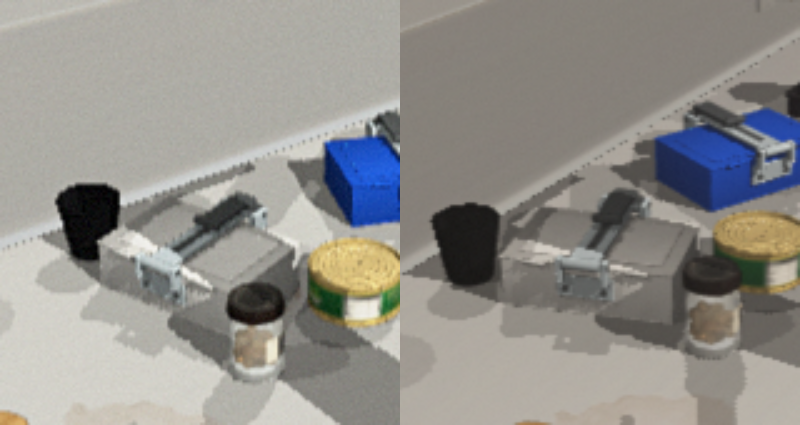

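View pics/c2.png

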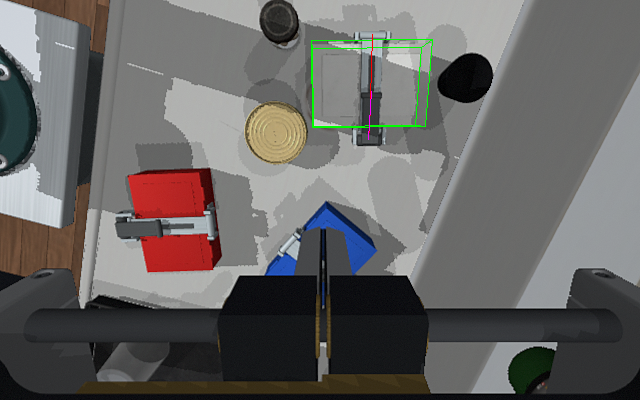

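The strap and lever both lie flat. The tin has not moved, the bystanders are in place, and the arm is clear at 0.30 m. I am handing in.

```bash
python3 -c "
from bench import ctrl
print(ctrl.finish_job())"
```

```text
the job is handed in; nothing more can be done
None
```

I locked the silver tin's clamp with the closed fingertips. I pushed the strap over flat first, and the picture taken after that showed the lever still upright. Then I pushed the cam lever down onto the strap's end. The job was handed in at about 14 s of the 48 s allowed, and no verdict was reported.

- **Strap:** the fingertip stopped at 55.4 mm with a wrist force of about 7 N. The strap's top should be 55 mm when flat.
- **Lever:** the fingertip stopped at 63.3 mm with about 11 N. The lever's top should be 63 mm when down, and it stayed down after I backed off.
- **Tin:** the final pictures from all three cameras match a model with strap and lever at 0 and the tin at its starting pose, within about 4 pixels. A few network points were clearly wrong, such as a stray strap hinge, and I set those aside.
- **Things beside it:** the jar, can and cup stand where they did in the first pictures. The network put the jar in the wrong place in the last scene picture, but the pictures themselves show it unmoved.
- **Arm:** it finished clear, with the fingertips about 0.30 m above the worktop and no load at the wrist.

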